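# Clamp a petri dish in a toggle-clamp fixture

## Robot

A 6-joint arm with a two-finger parallel gripper is mounted at the origin on a cart in front of the work surface, level with it; the furniture and walls round the work are solid. World frame = base frame: x ahead of the robot, y to its left, z up, the work surface at z = 0. Lengths are in mm, angles in rad, forces in N, time in s.
With the tool pointing down it reaches from about 225 to 725 mm from the base axis. Payload 3.1 kg.
Tool frame: the origin (TCP) lies between the finger pads; the fingertips stand env.tip_extent ahead of it and the grasp point (between the pads) lies 8 mm behind it (env.tip_extent is the distance from the TCP to the fingertips, in mm); z points along the fingers, y is the line along which they close (so a half turn about z gives the same grasp; the last joint's range is limited). The gripper opens to 85 mm and grips with 20 to 120 N. Pads are 22 mm wide; open, the fingers measure 114 mm over their backs; the gripper's body (76 mm by 85 mm) begins 54 mm behind the grasp point. The pads swing forward as they close: fully open they stand 13 mm farther back than shut.
Start: joints at [-1.474, 0.048, 0.099, 1.622, 0, 1.443], TCP at [117.014, -511.786, 242.312] pointing down, gripper open.
Joint ranges: [-2.91, 2.91], [-0.99, 1.94], [-1.21, 1.42], [-2.12, 2.29], [-1.49, 1.47], [-3.14, 3.14]. Speed limits (rad/s): [2.79, 2.79, 3.14, 3.14, 3.14, 3.14].

## Interface

Orientations are given as a unit quaternion [x, y, z, w].
In Python, from bench import env, cams gives the robot as it stands.
- The arm moves only by the tool send_rows, never from a script. Its argument "moves" is a list that holds one entry, the list of rows, each a list of 7 numbers: the shift along the tool's x, y, z in units of 30 mm (1.0 is 30 mm), then the turn, a rotation vector about the tool's x, y, z in degrees, then the finger opening in mm, from 0 to 85.4. A call has 1 to 10 rows; each row shifts and turns the commanded pose from where the row before left it, along the tool's axes as they then stand; what a row does not reach is not made up. A row lasts 1/12 s, in which the tool goes at most 41.7 mm and 7.16 degrees, less where a joint would pass 70% of its speed; a pose out of reach is approached as far as the arm can. A call is refused whole if a number of a shift passes 1 or a number of a turn 7.16, either way. A call with a gripper value outside its range is refused whole. The fingers move at their own pace and stop on an object; the grip force is fixed at half the most. Time passes only in rows, so rows that do not move let the fingers close. It gives the time, the measured TCP pose, the force, the opening and the grip force at its end, in the units of the state.
- env.get_state(): the state, without advancing time (a new reading comes with each control period).
- cams.capture(name): name is "side" or "top"; returns (picture, depth): 400x640x3 uint8, red, green, blue; 400x640 float32, mm along the optical axis (not along the pixel's ray), 0 where there is no reading.
- cams.camera_params(name): a dict with "fx", "fy", "cx", "cy" (pixels), "T" (4x4, takes a point from camera to world coordinates). Camera axes: x right, y up, looking along -z (the intrinsics and any distortion apply to the point x, -y, -z); pixel columns grow to the right and rows downward; lengths in mm; the calibration is good to about 2 mm. A picture is of the moment at which its call begins. camera_params takes no time and is no camera call.
- env.finish_job(): hands the job in; it is judged then, once.
The state is a dict: "time_s": time; "joint_pos": joint angles; "joint_vel": joint speeds; "effort": joint torques, N m; "eef_pos": TCP position; "orientation": TCP orientation; "contact_force": force on the tool from outside, world axes, zero at the start; "ft_torque": the same for the moment, N m; "grip_width": finger opening in mm; "finger_force": force on a finger pad.
Only numpy, scipy, OpenCV 4.12 (cv2) and the standard library are available. Lean on these libraries where they do the work, as an engineer would, in place of code of your own. Each camera call takes 0.05 s, during which the arm holds its last target. There are 200 camera calls.

## Task

Without picking anything up, push the petri dish across the fixture plate with the fingertips until it sits fully home against both bars of the V-shaped stop. Then push the toggle clamp's hand lever down, past its dead point, until it snaps into lock and the rubber foot holds the dish down. Leave the tube, the vial and the timer standing where they are, and finish with the robot clear of everything.

Things in the scene. Friction and masses are not known exactly. Their poses are not given: they have to be found in the camera images.
- clamp_fixture: fixed aluminium plate 300 x 135 x 12 mm on the table; origin at the centre of its underside, z up, x along its length: from the end where the dish is loose, through the V stop, to the end over which the lever folds down. Two white stop bars (12 mm thick, 56 mm long, tops 30 mm above the table) form a 90 degree V, open to -x, symmetrical about y = 0
- nest (a point): point on the plate's top face (12 mm above the table) where the dish's centre lies when the dish touches both stop bars; 50 mm to -x of the fixture's origin; fixed to the fixture
- dish: closed clear petri dish with pale agar, diameter 92 mm, 14 mm high, about 60 g, lying loose on the plate at the open side of the V, 35 to 55 mm from home; origin at the centre of its underside, z up
- clamp_lever (a joint): angle of the hand lever, rad: 0 = open (it stands 64 degrees above level, leaning to the fixture's +x), grows as it is pushed over and down towards +x, 1.12 = stop, locked, lever level. A spring pushes it back to 0 until the dead point at about 0.75 to 0.8, and into lock beyond it. Pushing at lever_grip takes about 9 N at first, less further on
- lever_pivot (a point): axis of the hand lever, 58 mm above the table, 50 mm to +x of the fixture's origin; it runs along the fixture's y. It lies in the fixed steel clamp frame behind the V, which covers fixture x = 17 to 71 mm, y = -28 to 28 mm, and rises to 68 mm above the table
- lever_grip (a point): point on the centre line of the lever's black round rubber grip (diameter 18 mm), 90 mm from the pivot; its own x axis points outward along the lever, its z axis is the lever's upper side, the one to push on. The grip's plain length runs from 48 to 121 mm from the pivot
- tube: bystander: clear tube with white cap, diameter 33 mm, 105 mm high, standing on the table on the fixture's -y side; origin at the centre of its base
- vial: bystander: small vial with yellow cap, diameter 17 mm, 34 mm high, standing on the table on the fixture's -y side; origin at the centre of its base
- timer: bystander: flat bench timer 62 x 62 x 20 mm, lying on the table on the fixture's +y side; origin at the centre of its underside
- pipette_carousel: obstacle, keep clear: fixed white pipette stand at the robot's right, a post with a round head of pipettes, about 120 mm in radius all round and 350 mm high; origin at the centre of its base on the table. The robot starts beside it and must go round its robot side
- clamp_foot: rubber foot, diameter 22 mm, on the end of the steel hold-down bar (98 mm long, 13 mm wide, hinged 52 mm above the table at fixture x = 30 mm); origin at the centre of its underside. Open, the bar stands 57 degrees up, leaning over the V, at most 140 mm above the table; the lever drives it down. Locked, the foot is sprung onto the middle of the dish with about 3 N
There are look-alikes about, which are no part of the job. Leave any purple or yellow look-alike of the dish alone.

How it is judged (in metres and radians):
On the way, in this order (a step that is already met when the one before it is completed fails the run):
1. the dish is pushed home in the V (centre within 5 mm of the nest) while the clamp is still open (horizontal distance between dish and nest below 0.005 m and value of joint clamp_lever below 0.3 rad), for 0.2 s.
2. the lever has gone past its dead point and locked (value of joint clamp_lever above 1.05 rad), for 0.2 s.
At the end, for the whole second after the job is handed in: the dish lies flat and at rest on the plate, its centre within 6 mm of the nest; the lever is locked (joint above 1.05 rad) and the foot presses the dish with more than 1.5 N (horizontal distance between dish and nest below 0.006 m and value of joint clamp_lever above 1.05 rad and contact force between clamp_foot and dish above 1.5 N and z of dish in the frame of clamp_fixture below 0.015 m and angle between dish's own z axis and vertical below 0.06 rad and linear speed of dish below 0.02 m/s); the robot touches nothing.
It fails at once if the dish is lifted off the plate (more than 8 mm) (z of dish in the frame of clamp_fixture above 0.02 m).
It fails at once if the dish is tipped by more than 0.25 rad (angle between dish's own z axis and vertical above 0.25 rad).
It fails at once if the white-capped tube is knocked over or moved more than 25 mm (distance of tube from where it was at the start of the episode above 0.025 m or angle between tube's own z axis and vertical above 0.5 rad).
It fails at once if the small vial is knocked over or moved more than 25 mm (distance of vial from where it was at the start of the episode above 0.025 m or angle between vial's own z axis and vertical above 0.5 rad).
It fails at once if the bench timer is knocked over or moved more than 25 mm (distance of timer from where it was at the start of the episode above 0.025 m or angle between timer's own z axis and vertical above 0.5 rad).
It also fails if it takes over 64 s, if anything falls off the work surface, if the arm or the gripper's body presses on something with over 40 N, if the wrist force passes 120 N, or if a joint passes its speed limit or range.

## Working session

There is one attempt and no reset: what is moved stays moved. The work goes in short steps, Python scripts to look and compute and a tool call to move; the robot and the scene stay as the last step left them, time stands still between calls to the robot, and variables do not carry over. Pictures are saved under pics/ and viewed, at most 11 in all, crops included, and the job is handed in when it is done.

Besides the shell and the picture viewer there is one more tool, called after "Emit:" in YAML: its name, and indented under it one key for each argument. send_rows: Moves the arm, as the interface text tells. Its arguments: {"type":"object","properties":{"moves":{"type":"array","items":{"type":"array","items":{"type":"array","items":{"type":"number"}}}}},"required":["moves"]}

```bash
ls; mkdir -p pics; python3 - <<'E'
from bench import env,cams
import cv2,numpy as np
print(env.get_state(),env.tip_extent)
for n in("top","side"):
    p,d=cams.capture(n);cv2.imwrite(f"pics/{n}0.png",p[:,:,::-1]);np.save(f"pics/{n}0.npy",d)
    print(n,cams.camera_params(n))
E
```

```text
pics
{'time_s': 0.0, 'joint_pos': array([-1.47378096e+00,  4.87426039e-02,  9.75911695e-02,  1.62197424e+00,
       -1.93341931e-05,  1.44297946e+00]), 'joint_vel': array([ 0.00015954,  0.00058358,  0.00032666,  0.00070106, -0.00163701,
       -0.00053204]), 'effort': array([-2.15513669e-04, -3.38777554e+01,  3.20017540e+01,  2.01549340e-02,
       -1.56184378e-04,  7.07219414e-06]), 'eef_pos': array([ 116.96197083, -511.2141445 ,  241.11800303]), 'orientation': array([ 9.93687285e-01,  1.12179426e-01,  8.27017844e-06, -1.16468321e-03]), 'contact_force': array([-0.54193345,  0.11241695,  0.09277487]), 'ft_torque': array([-0.04729562,  0.00857174, -0.01876531]), 'finger_force': 0.0, 'grip_width': 85.10048340154171} 11.0
top {'fx': 413.04974766865354, 'fy': 413.04974766865354, 'cx': 318.6790602757786, 'cy': 198.73148414154463, 'T': array([[-2.44060863e-02,  9.83029592e-01, -1.81816290e-01,
         4.19955544e+02],
       [-9.99669943e-01, -2.25389347e-02,  1.23288795e-02,
        -8.11989845e+00],
       [ 8.02170791e-03,  1.82057180e-01,  9.83255224e-01,
         1.18086042e+03],
       [ 0.00000000e+00,  0.00000000e+00,  0.00000000e+00,
         1.00000000e+00]])}
side {'fx': 466.56454975247, 'fy': 466.56454975247, 'cx': 322.72672278929286, 'cy': 201.10491252446823, 'T': array([[-8.44283479e-01,  3.43804523e-01, -4.11076461e-01,
         1.69327717e+02],
       [-5.35894826e-01, -5.39552735e-01,  6.49384001e-01,
         6.76023506e+02],
       [ 1.46372806e-03,  7.68557933e-01,  6.39778525e-01,
         7.97137452e+02],
       [ 0.00000000e+00,  0.00000000e+00,  0.00000000e+00,
         1.00000000e+00]])}
```

View pics/top0.png

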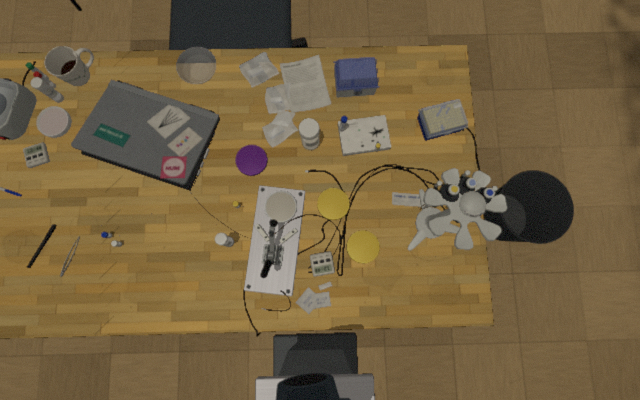

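View pics/side0.png

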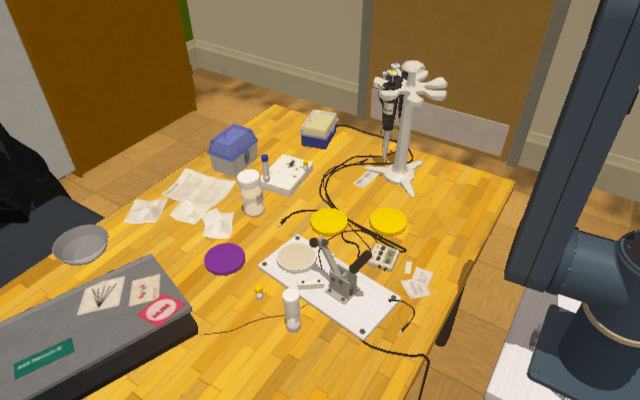

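The dish candidates in the top view are:
- the pale disc on the plate at (281,207)
- yellow discs at (333,204) and (363,247)
- a purple disc at (251,160)
- a grey bowl at (197,65)
- a white jar at (53,122)

I choose the pale disc on the plate. Fixture +x points down the image, towards the robot, with the lever grip at (266,268). The tube is at (224,240), the vial at (237,204) and the timer at (321,264).

```bash
cat > h.py <<'E'
import numpy as np
from bench import env,cams
def unproj(n,u,v,z=None,d=None):
    c=cams.camera_params(n);T=c['T']
    r=np.array([(u-c['cx'])/c['fx'],-(v-c['cy'])/c['fy'],-1.])
    w=T[:3,:3]@r
    s=d if d is not None else (z-T[2,3])/w[2]
    return T[:3,3]+s*w
def proj(n,p):
    c=cams.camera_params(n);T=c['T'];q=T[:3,:3].T@(np.asarray(p,float)-T[:3,3])
    return c['cx']-c['fx']*q[0]/q[2], c['cy']+c['fy']*q[1]/q[2]
E
python3 - <<'E'
from h import *
import cv2
p=cv2.imread('pics/top0.png')
cv2.imwrite('pics/crop0.png',cv2.resize(p[175:305,205:345],None,fx=4.5,fy=4.5,interpolation=cv2.INTER_CUBIC))
# plate outline from depth (z within 12 +-4)
d=np.load('pics/top0.npy');v,u=np.mgrid[0:400,0:640]
c=cams.camera_params('top');R=np.stack([(u-c['cx'])/c['fx'],-(v-c['cy'])/c['fy'],-np.ones_like(u,float)],-1)
W=c['T'][:3,3]+d[...,None]*(R@c['T'][:3,:3].T)
reg=np.zeros_like(d,bool);reg[180:300,235:312]=1
m=reg&(W[...,2]>7);m2=cv2.morphologyEx(m.astype(np.uint8),cv2.MORPH_OPEN,np.ones((5,5)))
n,l,s,_=cv2.connectedComponentsWithStats(m2);i=1+np.argmax(s[1:,4]);print(s[i])
pts=W[l==i][:,:2].astype(np.float32);print(cv2.minAreaRect(pts), np.median(W[250:280,250:256,2]))
print('dish', unproj('top',281,207,26)); print('carousel',unproj('top',470,203,350))
E
```

```text
[ 244  186   61  109 5010]
((519.9638061523438, 75.9420166015625), (193.3980712890625, 299.5569152832031), 82.30303192138672) 12.16546392122575
dish [612.15038234  84.6235789   26.        ]
carousel [ 557.60048342 -328.15279901  350.        ]
```

View pics/crop0.png

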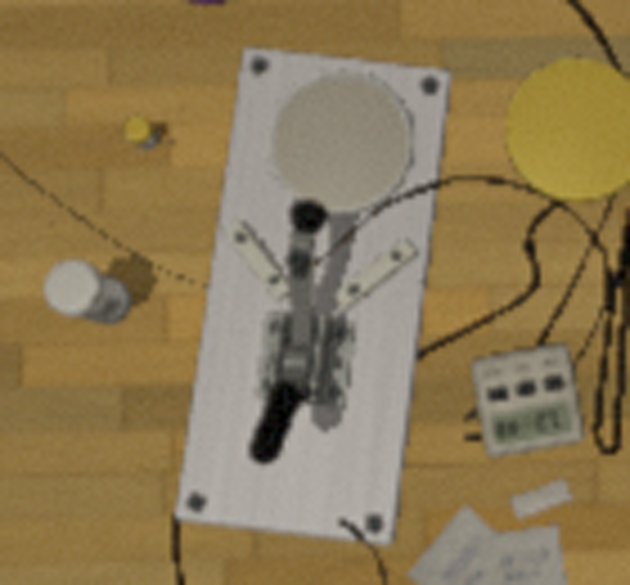

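The crop confirms the choice. The pale dish is centred at about (342,142) in the crop, at the open side of the V. The foot is at (308,216), the bars are at (260,260) and (375,275), and the lever grip runs from (288,395) to (265,450).

```bash
cat >> h.py <<'E'
C=[(245,49),(450,72),(392,544),(177,517)]
def cr(x,y): return 205+(x+.5)/4.5-.5,175+(y+.5)/4.5-.5
P=np.array([unproj('top',*cr(*c),12) for c in C])[:,:2]
O=P.mean(0); a=(P[2]+P[3]-P[0]-P[1]); ax=a/np.linalg.norm(a); ay=np.array([-ax[1],ax[0]])
def F(x,y): return O+x*ax+y*ay
E
python3 - <<'E'
from h import *
print('O',O,'yaw',np.degrees(np.arctan2(ax[1],ax[0])),'len',[np.linalg.norm(P[i]-P[(i+1)%4]) for i in range(4)])
D=unproj('top',*cr(342,142),26)[:2];print('dish',D,'in fix',(D-O)@ax,(D-O)@ay,'nest',F(-50,0))
for n,x,y,z in(('tube',72,286,105),('vial',137,130,34),('timer',527,398,20)):
    q=unproj('top',*cr(x,y),z)[:2];print(n,q,(q-O)@ax,(q-O)@ay)
# lever grip point check with side & top
g=np.array([*F(50+90*np.cos(1.117),0),58+90*np.sin(1.117)]);print('grip',g,proj('top',g),proj('side',g),'top obs',cr(270,435))
print('side nest',proj('side',[*F(-50,0),12]))
s=env.get_state();from scipy.spatial.transform import Rotation as R
print(R.from_quat(s['orientation']).as_matrix().round(3))
E
```

```text
O [523.08509918 103.46026908] yaw 172.04917031206713 len [np.float64(132.633207497169), np.float64(297.1364813178431), np.float64(133.06079949998977), np.float64(295.8449649968188)]
dish [614.56722987  85.70514474] in fix -93.05867171324148 4.9303441320014 nest [572.60445619  96.54410819]
tube [520.57025801 235.6623603 ] 20.777285010828113 -130.58339012671289
vial [623.77835567 213.02778232] -84.56957533346879 -122.44247133596006
timer [452.71937895 -26.69280089] 51.6861129874531 138.63513960148975
grip [434.49074008 115.83387161 138.89104117] (np.float64(265.2672180026543), np.float64(270.49845388064887)) (np.float64(362.06315583422463), np.float64(259.814509451999)) top obs (264.6111111111111, 271.27777777777777)
side nest (np.float64(308.8382454717092), np.float64(269.05969699314187))
[[ 0.975  0.223 -0.   ]
 [ 0.223 -0.975  0.002]
 [ 0.    -0.002 -1.   ]]
```

Emit:
send_rows:
  moves:
    - [[0,0,0,0,0,6.95,40],[0,0,0,0,0,6.95,40],[0,0,0,0,0,6.95,40],[0.2,-0.98,0,0,0,0,40],[0.2,-0.98,0,0,0,0,40],[0.2,-0.98,0,0,0,0,40],[0.2,-0.98,0,0,0,0,40],[0.2,-0.98,0,0,0,0,40],[0.2,-0.98,0,0,0,0,40],[0.2,-0.98,0,0,0,0,40]]

```text
time_s: 0.93
eef_pos: [187.2, -312.1, 241.7]
orientation: [0.998, -0.07, -0.0, -0.0]
contact_force: [0.1, -0.1, -0.3]
grip_width: 40.1
finger_force: 0.0
```

Emit:
send_rows:
  moves:
    - [[0.2,-0.98,0,0,0,0,40],[0.2,-0.98,0,0,0,0,40],[0.2,-0.98,0,0,0,0,40],[0.2,-0.98,0,0,0,0,40],[0.2,-0.98,0,0,0,0,40],[0.2,-0.98,0,0,0,0,40],[0.2,-0.98,0,0,0,0,40],[0.2,-0.98,0,0,0,0,40],[0.2,-0.98,0,0,0,0,40],[0.2,-0.98,0,0,0,0,40]]

```text
time_s: 1.77
eef_pos: [287.3, -29.5, 242.0]
orientation: [0.998, -0.07, 0.0, 0.0]
contact_force: [0.6, -0.7, 0.1]
grip_width: 39.6
finger_force: 0.0
```

```bash
cat >> h.py <<'E'
from scipy.spatial.transform import Rotation as R
def go(x,y,z):
    s=env.get_state();M=R.from_quat(s['orientation']).as_matrix();p=s['eef_pos']
    f=np.array([(p[:2]-O)@ax,(p[:2]-O)@ay,p[2]])
    t=np.array([*F(x,y),z])
    want=np.column_stack([[*-ax,0],[*ay,0],[0,0,-1]])
    print('t',s['time_s'],'fix',f.round(1),'F',s['contact_force'].round(1),'w',round(s['grip_width'],1))
    print('shift/30',(M.T@(t-p)/30).round(2),'turn',np.degrees(R.from_matrix(M.T@want).as_rotvec()).round(2),'target',t.round(0))
E
python3 -c "
from h import *
go(-165,5,180)"
```

```text
t 1.7667 fix [215.1 164.3 242. ] F [ 0.6 -0.7  0.1] w 39.6
shift/30 [12.67 -5.32  2.07] turn [ 0.01 -0.01 -0.04] target [686.  76. 180.]
```

Emit:
send_rows:
  moves:
    - [[0.97,-0.41,0,0,0,0,40],[0.97,-0.41,0,0,0,0,40],[0.97,-0.41,0,0,0,0,40],[0.97,-0.41,0,0,0,0,40],[0.97,-0.41,0,0,0,0,40],[0.97,-0.41,0,0,0,0,40],[0.97,-0.41,0,0,0,0,40],[0.97,-0.41,0,0,0,0,40],[0.97,-0.41,0,0,0,0,40],[0.97,-0.41,0,0,0,0,40]]

```text
time_s: 2.6
eef_pos: [589.0, 21.1, 242.0]
orientation: [0.999, -0.046, -0.0, -0.014]
contact_force: [0.4, -0.1, -0.0]
grip_width: 40.2
finger_force: 0.0
```

Emit:
send_rows:
  moves:
    - [[0.97,-0.41,0,0,0,0,40],[0.97,-0.41,0,0,0,0,40],[0.97,-0.41,0,0,0,0,40],[0,0,0.9,0,0,0,40],[0,0,0.9,0,0,0,40],[0,0,0.9,0,0,0,40],[0,0,0.9,0,0,0,40],[0,0,0.9,0,0,0,40],[0,0,0.9,0,0,0,40],[0,0,0,0,0,0,40]]

```text
time_s: 3.43
eef_pos: [671.6, 39.5, 73.4]
orientation: [0.999, -0.03, -0.007, -0.021]
contact_force: [-2.2, 0.5, -1.3]
grip_width: 39.8
finger_force: 0.0
```

```bash
python3 -c "
from h import *
import cv2
go(-165,5,40)
p,d=cams.capture('side');cv2.imwrite('pics/s1.png',cv2.resize(p[170:310,230:410,::-1],None,fx=4.2,fy=4.2,interpolation=cv2.INTER_CUBIC))"
```

```text
t 3.4333 fix [-155.9   42.8   73.4] F [-2.2  0.5 -1.3] w 39.8
shift/30 [ 0.42 -1.18  1.16] turn [-2.38  0.96  4.55] target [686.  76.  40.]
```

View pics/s1.png

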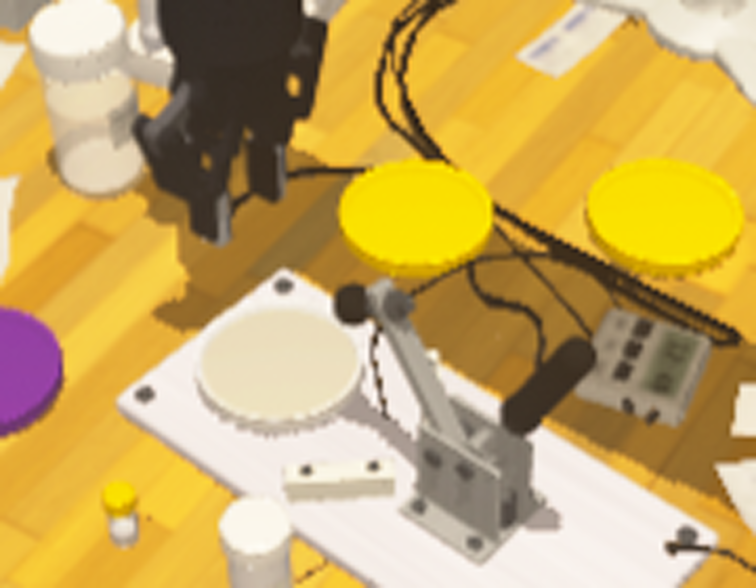

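The fingertips, at crop (215,235) and (270,195), hang above and beyond the dish, which is at crop (280,365). The tool has drifted off orientation and sideways by about 38 mm, so I'm correcting both before lowering.

Emit:
send_rows:
  moves:
    - [[0.1,-0.3,0,-0.6,0.25,1.15,40],[0.1,-0.3,0,-0.6,0.25,1.15,40],[0.1,-0.3,0,-0.6,0.25,1.15,40],[0.1,-0.3,0,-0.6,0.25,1.15,40],[0,0,0,0,0,0,40],[0,0,0,0,0,0,40]]

```text
time_s: 3.98
eef_pos: [689.5, 33.4, 85.2]
orientation: [0.999, -0.031, 0.009, -0.017]
contact_force: [0.1, 0.3, 0.3]
grip_width: 40.4
finger_force: 0.0
```

```bash
python3 -c "
from h import *
import cv2
go(-165,5,35)
p,d=cams.capture('side');cv2.imwrite('pics/s2.png',cv2.resize(p[190:300,230:350,::-1],None,fx=5,fy=5,interpolation=cv2.INTER_CUBIC))
s=env.get_state()['eef_pos']
for dz in(11,5,0):
  for e in(-28,28): print(dz,e,(np.array(proj('side',[*(s[:2]+e*ay-11*-ax*1),s[2]-dz]))-[230,190])*5)"
```

```text
t 3.9833 fix [-174.5   46.4   85.2] F [0.1 0.3 0.3] w 40.4
shift/30 [-0.24 -1.34  1.72] turn [-1.99 -0.86  4.37] target [686.  76.  35.]
11 -28 [234.39667262 161.72683812]
11 28 [317.78298555 101.00274038]
5 -28 [233.59195067 152.03642082]
5 28 [317.29302519  91.38958249]
0 -28 [232.91691704 143.90770302]
0 28 [316.88210714  83.32725662]
```

View pics/s2.png

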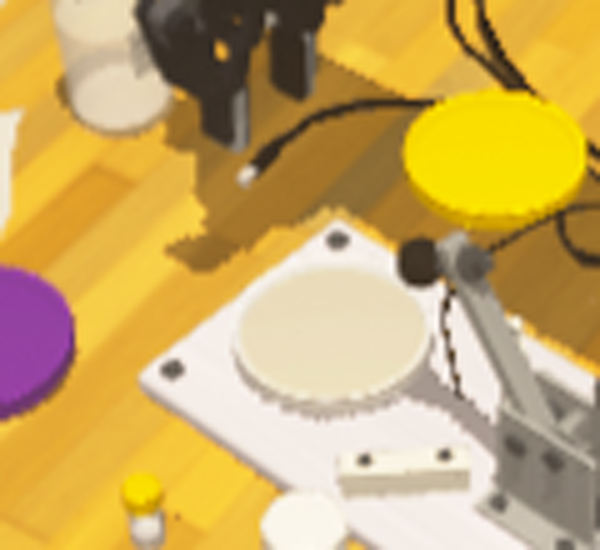

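```bash
python3 -c "
from h import *
print(env.get_state()['joint_pos'].round(3),env.get_state()['eef_pos'])"
```

```text
[-0.064  0.479  0.303  1.379  0.034  3.141] [689.12521913  33.48278412  84.71267837]
```

Joint 6 is at its limit, so I'm using the half-turn equivalent grasp.

Emit:
send_rows:
  moves:
    - [[0,0,0,0,0,-7.0,40],[0,0,0,0,0,-7.0,40],[0,0,0,0,0,-7.0,40],[0,0,0,0,0,-7.0,40],[0,0,0,0,0,-7.0,40],[0,0,0,0,0,-7.0,40],[0,0,0,0,0,-7.0,40],[0,0,0,0,0,-7.0,40],[0,0,0,0,0,-7.0,40],[0,0,0,0,0,-7.0,40]]

```text
time_s: 4.87
eef_pos: [688.5, 33.6, 83.9]
orientation: [0.835, 0.55, 0.016, -0.009]
contact_force: [-0.7, 0.4, 0.1]
grip_width: 39.6
finger_force: 0.0
```

Emit:
send_rows:
  moves:
    - [[0,0,0,0,0,-7.0,40],[0,0,0,0,0,-7.0,40],[0,0,0,0,0,-7.0,40],[0,0,0,0,0,-7.0,40],[0,0,0,0,0,-7.0,40],[0,0,0,0,0,-7.0,40],[0,0,0,0,0,-7.0,40],[0,0,0,0,0,-7.0,40],[0,0,0,0,0,-7.0,40],[0,0,0,0,0,-7.0,40]]

```text
time_s: 5.7
eef_pos: [688.5, 33.6, 83.9]
orientation: [0.368, 0.93, 0.018, 0.001]
contact_force: [0.0, -0.2, 0.3]
grip_width: 40.3
finger_force: 0.0
```

Emit:
send_rows:
  moves:
    - [[0,0,0,0,0,-7.0,40],[0,0,0,0,0,-7.0,40],[0,0,0,0,0,-7.0,40],[0,0,0,0,0,-7.0,40],[0,0,0,0,0,-7.0,40],[0,0,0,0,0,0,40]]

```text
time_s: 6.2
eef_pos: [688.5, 33.7, 83.9]
orientation: [0.074, 0.997, 0.017, 0.007]
contact_force: [-0.3, -0.3, 0.6]
grip_width: 39.7
finger_force: 0.0
```

```bash
sed -i 's/\[\*-ax,0\],\[\*ay,0\]/[*ax,0],[*-ay,0]/' h.py; python3 -c "
from h import *
go(-165,5,35)
print(env.get_state()['joint_pos'].round(3))"
```

```text
t 6.2 fix [-173.5   46.3   83.9] F [-0.3 -0.3  0.6] w 39.7
shift/30 [0.31 1.31 1.67] turn [ 2.01  0.64 -0.5 ] target [686.  76.  35.]
[-0.064  0.48   0.302  1.379  0.034  0.084]
```

Emit:
send_rows:
  moves:
    - [[0.1,0.44,0,0.67,0.2,-0.17,40],[0.1,0.44,0,0.67,0.2,-0.17,40],[0.1,0.43,0,0.67,0.2,-0.17,40],[0,0,0.5,0,0,0,40],[0,0,0.5,0,0,0,40],[0,0,0.4,0,0,0,40],[0,0,0,0,0,0,40],[0,0,0,0,0,0,40]]

```text
time_s: 6.87
eef_pos: [684.3, 74.7, 41.2]
orientation: [0.07, 0.998, -0.0, -0.001]
contact_force: [0.6, 0.2, -0.8]
grip_width: 40.0
finger_force: 0.0
```

```bash
python3 -c "
from h import *
go(-162,5,24)"
```

```text
t 6.8667 fix [-163.6    6.2   41.2] F [ 0.6  0.2 -0.8] w 40.0
shift/30 [0.05 0.04 0.57] turn [-0.03 -0.13 -0.08] target [683.  76.  24.]
```

Emit:
send_rows:
  moves:
    - [[0,0,0.25,0,0,0,40],[0,0,0.25,0,0,0,40],[0,0,0,0,0,0,40],[0.15,0,0,0,0,0,40],[0.15,0,0,0,0,0,40],[0.15,0,0,0,0,0,40],[0.15,0,0,0,0,0,40],[0.15,0,0,0,0,0,40],[0.15,0,0,0,0,0,40],[0.15,0,0,0,0,0,40]]

```text
time_s: 7.7
eef_pos: [654.1, 78.2, 28.1]
orientation: [0.07, 0.998, -0.0, 0.001]
contact_force: [0.4, -0.3, -0.1]
grip_width: 40.1
finger_force: 0.2
```

```bash
python3 -c "
from h import *
import cv2
go(-103,0,26)
p,d=cams.capture('side');cv2.imwrite('pics/s3.png',cv2.resize(p[190:300,240:390,::-1],None,fx=5,fy=5,interpolation=cv2.INTER_CUBIC))"
```

```text
t 7.7 fix [-133.3    6.9   28.1] F [ 0.4 -0.3 -0.1] w 40.1
shift/30 [1.01 0.23 0.07] turn [ 0.01  0.1  -0.11] target [625.  89.  26.]
```

View pics/s3.png

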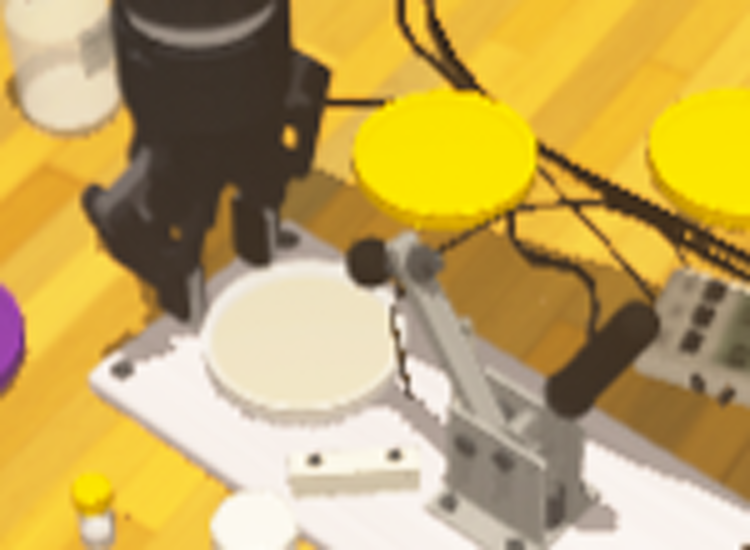

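The fingers at crop (190,310) and (255,260) cradle the dish rim, and the dish has begun to move. I'm lowering 3 mm and carrying on.

Emit:
send_rows:
  moves:
    - [[0,0.02,0.1,0,0,0,40],[0.1,0.02,0,0,0,0,40],[0.1,0.03,0,0,0,0,40],[0.1,0.03,0,0,0,0,40],[0.1,0.03,0,0,0,0,40],[0.1,0.03,0,0,0,0,40],[0.1,0.03,0,0,0,0,40],[0.1,0.02,0,0,0,0,40],[0.1,0.02,0,0,0,0,40],[0,0,0,0,0,0,40]]

```text
time_s: 8.58
eef_pos: [630.9, 88.7, 24.6]
orientation: [0.07, 0.998, 0.0, 0.0]
contact_force: [0.2, 0.3, -0.3]
grip_width: 40.0
finger_force: 0.0
```

```bash
python3 -c "
from h import *
go(-103,0,26)"
```

```text
t 8.5833 fix [-108.8   -0.3   24.6] F [ 0.2  0.3 -0.3] w 40.0
shift/30 [ 0.19 -0.01 -0.05] turn [ 0.    0.02 -0.09] target [625.  89.  26.]
```

Emit:
send_rows:
  moves:
    - [[0.07,0,0,0,0,0,40],[0.07,0,0,0,0,0,40],[0.07,0,0,0,0,0,40],[0,0,0,0,0,0,40]]

```text
time_s: 8.92
eef_pos: [624.9, 89.3, 24.7]
orientation: [0.07, 0.998, -0.0, 0.0]
contact_force: [-0.6, -0.3, 0.3]
grip_width: 39.9
finger_force: 0.0
```

Emit:
send_rows:
  moves:
    - [[0.05,0,0,0,0,0,40],[0,0,0,0,0,0,40]]

```text
time_s: 9.08
eef_pos: [623.9, 89.3, 24.7]
orientation: [0.07, 0.998, -0.0, 0.001]
contact_force: [0.4, -0.5, -0.6]
grip_width: 40.1
finger_force: 0.2
```

```bash
python3 -c "
from h import *
import cv2
go(-103,0,26)
p,d=cams.capture('side');cv2.imwrite('pics/s4.png',cv2.resize(p[190:300,240:390,::-1],None,fx=5,fy=5,interpolation=cv2.INTER_CUBIC))"
```

```text
t 9.0833 fix [-1.018e+02  1.000e-01  2.470e+01] F [ 0.4 -0.5 -0.6] w 40.1
shift/30 [-0.04  0.   -0.04] turn [-0.01  0.08 -0.12] target [625.  89.  26.]
```

View pics/s4.png

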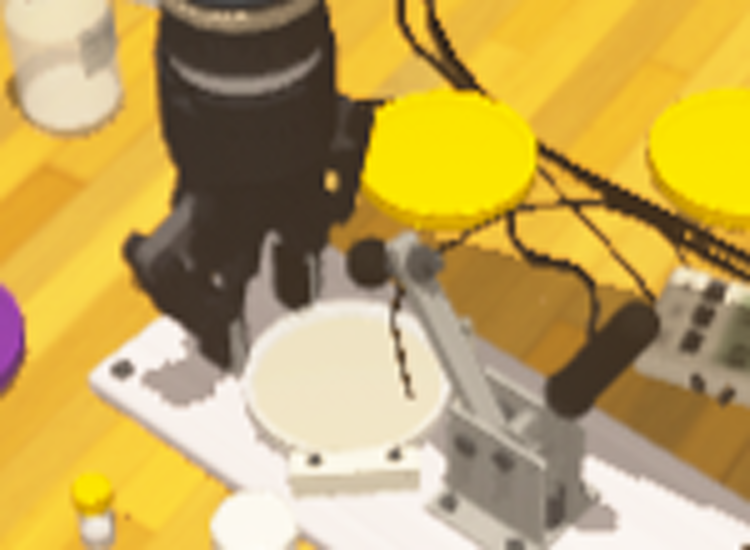

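The dish, at crop (345,378), is now nearly at the near bar. I'm creeping on until the force rises.

Emit:
send_rows:
  moves:
    - [[0.05,0,0,0,0,0,40],[0,0,0,0,0,0,40]]

```text
time_s: 9.3
eef_pos: [623.5, 89.2, 25.2]
orientation: [0.071, 0.998, -0.0, 0.002]
contact_force: [3.2, -1.2, 0.0]
grip_width: 40.2
finger_force: 1.3
```

Emit:
send_rows:
  moves:
    - [[0.04,0,0,0,0,0,40],[0,0,0,0,0,0,40]]

```text
time_s: 9.47
eef_pos: [623.3, 89.1, 25.6]
orientation: [0.071, 0.997, -0.0, 0.003]
contact_force: [5.5, -2.4, -1.0]
grip_width: 40.3
finger_force: 2.3
```

Emit:
send_rows:
  moves:
    - [[0.04,0,0,0,0,0,40],[0,0,0,0,0,0,40]]

```text
time_s: 9.63
eef_pos: [623.1, 89.2, 26.0]
orientation: [0.071, 0.997, -0.0, 0.004]
contact_force: [5.9, -1.9, -0.9]
grip_width: 39.9
finger_force: 3.0
```

Emit:
send_rows:
  moves:
    - [[-0.2,0,0,0,0,0,40],[-0.4,0,0,0,0,0,40],[-0.5,0,0,0,0,0,40],[-0.5,0,0,0,0,0,40],[0,0,-1,0,0,0,0],[0,0,-1,0,0,0,0],[0,0,-1,0,0,0,0],[0,0,-1,0,0,0,0],[0,0,-1,0,0,0,0],[0,0,-1,0,0,0,0]]

```text
time_s: 10.47
eef_pos: [666.1, 83.8, 205.4]
orientation: [0.07, 0.998, 0.0, -0.001]
contact_force: [0.1, 0.6, 0.3]
grip_width: -0.2
finger_force: 0.0
```

```bash
python3 -c "
from h import *
import cv2
print(env.get_state()['joint_pos'].round(2))
go(58,0,225)
p,d=cams.capture('side');q=cv2.resize(p[220:300,260:360,::-1],None,fx=7,fy=7,interpolation=cv2.INTER_CUBIC)
n=F(-50,0)
pts=np.array([proj('side',[*(n+46*np.array([np.cos(t),np.sin(t)])),26]) for t in np.linspace(0,6.3,60)])
cv2.polylines(q,[((pts-[259.5,219.5])*7).astype(int)],True,(0,0,255),1)
cv2.imwrite('pics/s5.png',q)"
```

```text
[0.02 0.44 0.5  1.62 0.   0.17]
t 10.4667 fix [-144.4   -0.3  205.4] F [0.1 0.6 0.3] w -0.2
shift/30 [ 6.75 -0.02 -0.64] turn [ 0.04 -0.13 -0.09] target [466. 111. 225.]
```

View pics/s5.png

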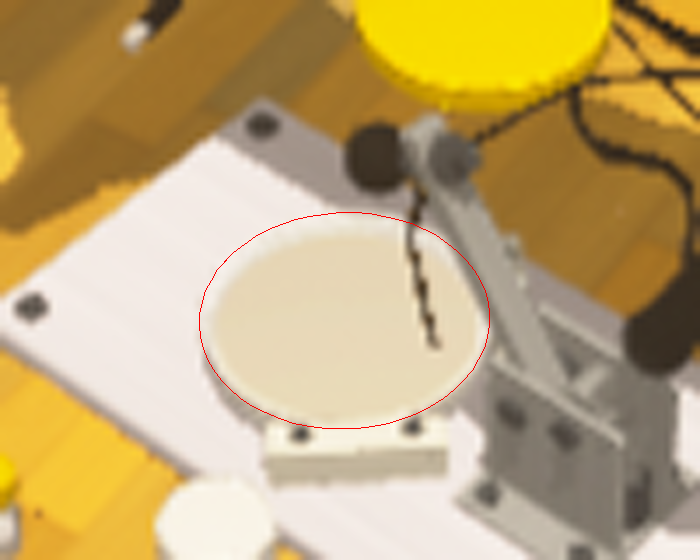

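The red predicted home outline, centred at (345,320), coincides with the dish, which is touching the near bar, so the dish is home. Next is the lever.

Emit:
send_rows:
  moves:
    - [[0.9,0,0,0,0,0,0],[0.9,0,0,0,0,0,0],[0.9,0,0,0,0,0,0],[0.9,0,0,0,0,0,0],[0.9,0,0,0,0,0,0],[0.9,0,0,0,0,0,0],[0.9,0,0,0,0,0,0],[0,0,0.6,0,0,0,0],[0,0,0.6,0,0,0,0],[0,0,0,0,0,0,0]]

```text
time_s: 11.35
eef_pos: [476.8, 110.1, 164.6]
orientation: [0.07, 0.998, -0.0, -0.004]
contact_force: [-0.1, 0.1, -1.0]
grip_width: -0.5
finger_force: 0.0
```

```bash
python3 -c "
from h import *
import cv2
go(58,0,145)
print(env.get_state()['joint_pos'].round(2))
p,d=cams.capture('side');q=cv2.resize(p[170:300,290:420,::-1],None,fx=4.5,fy=4.5,interpolation=cv2.INTER_CUBIC)
cv2.imwrite('pics/s6.png',q)"
```

```text
t 11.35 fix [ 4.680e+01 -1.000e-01  1.646e+02] F [-0.1  0.1 -1. ] w -0.5
shift/30 [ 0.37 -0.    0.66] turn [-0.06 -0.41 -0.07] target [466. 111. 145.]
[ 0.09 -0.04 -0.14  1.47  0.    0.23]
```

View pics/s6.png

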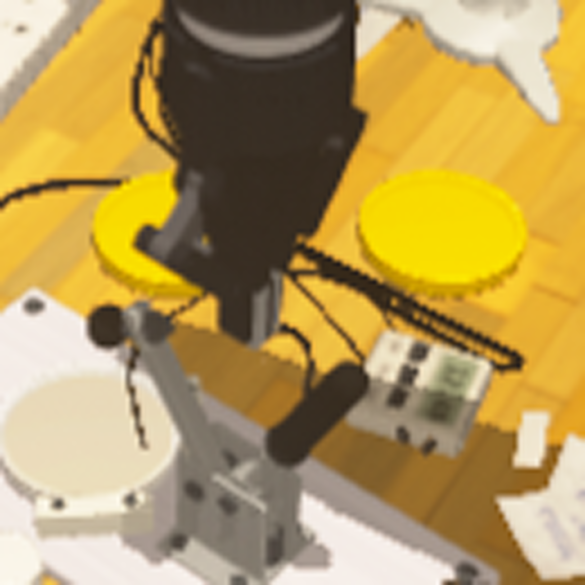

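The closed fingertips at (250,335) stand between the raised bar and the grip at (320,415). I'm lowering behind the grip and starting the arc.

Emit:
send_rows:
  moves:
    - [[0.25,0,0.2,0,0,0,0],[0.25,0,0.22,0,0,0,0],[0.21,0,0.09,0,0,0,0],[0.21,0,0.09,0,0,0,0],[0.21,0,0.09,0,0,0,0],[0,0,0,0,0,0,0]]

```text
time_s: 11.9
eef_pos: [450.2, 114.2, 150.1]
orientation: [0.07, 0.997, -0.0, 0.006]
contact_force: [7.6, -1.9, 1.7]
grip_width: 0.1
finger_force: 4.0
```

```bash
python3 -c "
from h import *
go(92.7,0,135.5)"
```

```text
t 11.9 fix [ 73.6  -0.5 150.1] F [ 7.6 -1.9  1.7] w 0.1
shift/30 [ 0.64 -0.02  0.48] turn [ 0.02  0.64 -0.13] target [431. 116. 136.]
```

Emit:
send_rows:
  moves:
    - [[0.2,0,0.16,0,0,0,0],[0.2,0,0.16,0,0,0,0],[0.2,0,0.16,0,0,0,0],[0.18,0,0.18,0,0,0,0],[0.18,0,0.18,0,0,0,0],[0,0,0,0,0,0,0]]

```text
time_s: 12.4
eef_pos: [419.3, 118.9, 124.5]
orientation: [0.07, 0.998, 0.0, 0.003]
contact_force: [1.0, -0.1, 5.0]
grip_width: 0.2
finger_force: 2.2
```

```bash
python3 -c "
from h import *
go(112,0,113)"
```

```text
t 12.4 fix [105.   -0.9 124.5] F [ 1.  -0.1  5. ] w 0.2
shift/30 [ 0.24 -0.03  0.38] turn [ 0.08  0.3  -0.1 ] target [412. 119. 113.]
```

Emit:
send_rows:
  moves:
    - [[0.13,0,0.21,0,0,0,0],[0.13,0,0.21,0,0,0,0],[0.11,0,0.22,0,0,0,0],[0.11,0,0.22,0,0,0,0],[0.07,0,0.24,0,0,0,0],[0.07,0,0.24,0,0,0,0],[0,0,0,0,0,0,0]]

```text
time_s: 12.98
eef_pos: [397.6, 121.0, 79.8]
orientation: [0.07, 0.998, -0.001, -0.002]
contact_force: [-0.4, 0.7, -0.4]
grip_width: -0.1
finger_force: 0.0
```

```bash
python3 -c "
from h import *
go(124,0,80)
p,d=cams.capture('side')
import cv2
q=cv2.resize(p[190:310,260:410,::-1],None,fx=5,fy=5,interpolation=cv2.INTER_CUBIC)
cv2.imwrite('pics/s7.png',q)"
```

```text
t 12.9833 fix [126.7  -0.   79.8] F [-0.4  0.7 -0.4] w -0.1
shift/30 [-0.09 -0.   -0.01] turn [-0.07 -0.21 -0.1 ] target [400. 121.  80.]
```

View pics/s7.png

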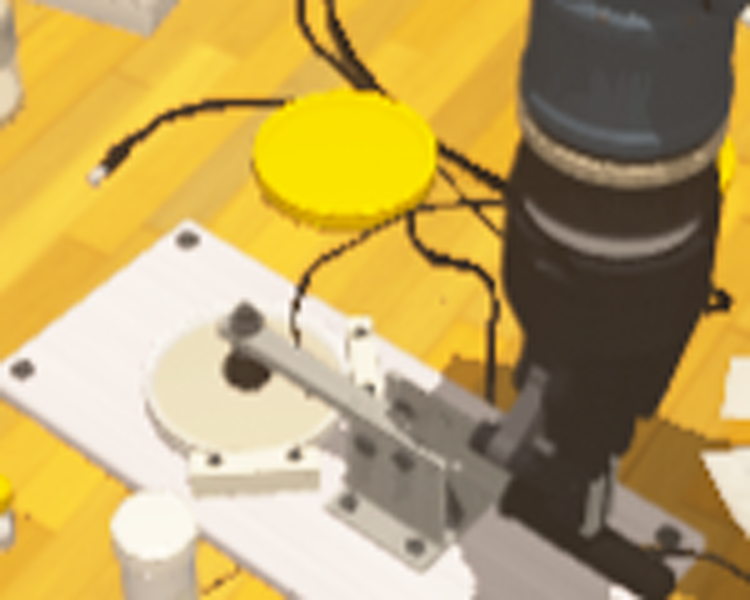

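The foot at (245,370) rests mid-dish and the lever is level under the fingertips. I'll make a light confirming press, then rise clear.

Emit:
send_rows:
  moves:
    - [[0,0,0.1,0,0,0,0],[0,0,0.05,0,0,0,0],[0,0,0,0,0,0,0]]

```text
time_s: 13.28
eef_pos: [400.2, 121.2, 78.3]
orientation: [0.07, 0.998, 0.0, 0.001]
contact_force: [-0.4, -0.0, 0.9]
grip_width: 0.1
finger_force: 0.0
```

Emit:
send_rows:
  moves:
    - [[0,0,-0.5,0,0,0,0],[0,0,-1,0,0,0,0],[0,0,-1,0,0,0,0],[0,0,-1,0,0,0,0],[0,0,-1,0,0,0,0],[0,0,0,0,0,0,0],[0,0,0,0,0,0,0]]

```text
time_s: 13.87
eef_pos: [401.5, 121.4, 215.5]
orientation: [0.07, 0.998, 0.001, 0.003]
contact_force: [-0.8, -0.3, -0.8]
grip_width: -0.0
finger_force: 0.0
```

```bash
python3 -c "
from h import *
import cv2
go(124,0,80)
p,d=cams.capture('side')
q=cv2.resize(p[190:340,250:430,::-1],None,fx=4,fy=4,interpolation=cv2.INTER_CUBIC)
n=F(-50,0)
pts=np.array([proj('side',[*(n+46*np.array([np.cos(t),np.sin(t)])),26]) for t in np.linspace(0,6.3,60)])
cv2.polylines(q,[((pts-[249.5,189.5])*4).astype(int)],True,(0,0,255),1)
for s in(48,121):
  u=np.array(proj('side',[*F(50+s,0),67]));cv2.circle(q,tuple(((u-[249.5,189.5])*4).astype(int)),3,(0,255,0),-1)
cv2.imwrite('pics/s8.png',q)"
```

```text
t 13.8667 fix [122.9  -1.  215.5] F [-0.8 -0.3 -0.8] w -0.0
shift/30 [ 0.07 -0.04  4.52] turn [ 0.09  0.37 -0.12] target [400. 121.  80.]
```

View pics/s8.png

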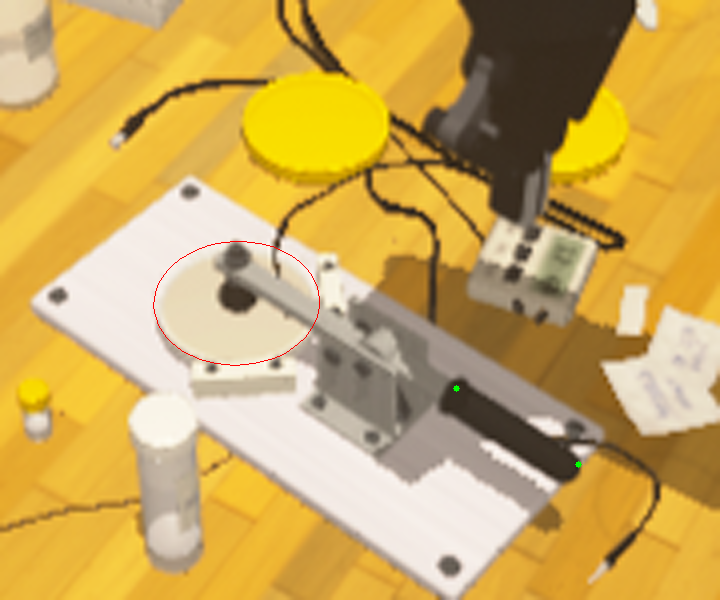

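The grip, from (455,395) to (570,470), lies level along the predicted line. The dish is on the home outline under the foot, the bystanders are standing, and the robot is clear.

```bash
python3 -c "
from bench import env
print(env.finish_job())"
```

```text
the job is handed in; nothing more can be done
None
```

I pushed the dish home against both bars of the V, pushed the lever over into lock with the foot on the dish, left the tube, vial and timer standing, and handed the job in with the robot clear; the hand-in returned no verdict, and the foot's force on the dish could not be measured.

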